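# Check a bush with a go / no-go plug gauge

## Task

Check the brass bush in the clamped block with the double-ended plug gauge: slide the thin go end fully home into the bush, draw it out again, then turn the gauge end for end and press the thick no-go end gently and squarely into the mouth of the bush for about a second, to confirm that it stops at the step and does not enter the bore. Then lay the gauge back in its cradle (either way round), let go of it, and leave the bottle, the tub and the tin where they stand.

Things in the scene. Friction and masses are not known exactly. Their poses are not given: they have to be found in the camera images.
- plug_gauge: loose plug gauge, 160 mm long, 0.35 kg, axis = its x, 14 mm above its origin. Flat-sided aluminium handle 34 mm wide (y), 28 mm high, x -40 to +40 mm, origin under its centre; at +x the thin go end, at -x the thick no-go end. Starts level in the cradle, along its x. Grip the handle's middle across its sides (its y); it can be carried level, from above, throughout
- go_tip (a point): centre of the end face of the go end (steel plug, 22 mm in diameter, 48 mm long, 2.5 mm chamfer), on the gauge's axis, at x = +88 mm of the gauge
- nogo_tip (a point): centre of the end face of the no-go end (steel plug, 28 mm in diameter, 32 mm long, 2.5 mm chamfer, dark ring near the handle), on the gauge's axis, at x = -72 mm of the gauge. A steady push of 5 to 15 N is right for trying it; 60 N is abuse
- bore_block: fixed aluminium yoke block, foot 76 x 150 mm, above it 100 mm wide, about 82 mm high, origin under its centre, with a steel plate and brass bush (43 mm outside). The bore is level along the block's x; plugs enter moving along its +x. The plate is slotted: the bush sits up to 8 mm to either side (block's y) of the middle, NOT reported, so feel for it (or see it); it stays put under 100 N
- block_mouth (a point): point in the plane of the bush's front face, at the bore's height (60 mm above the bench), in the MIDDLE of the block's width; the true centre of the mouth is up to 8 mm from it along the block's y. Axes as the block's
- block_step (a point): as block_mouth, 10 mm deeper, in the plane of the step. From mouth to step the bush is a recess 33 mm in diameter; at the square step the bore begins, 24.4 mm in diameter, through to the back. The go end slides in till the handle meets the bush's face; the no-go end stops at the step
- cradle: fixed dark cradle, 100 x 76 mm, origin under its centre; two black saddles 9 mm thick at x = -31 and +31 mm carry the handle along the cradle's x, its underside 28 mm above the bench (gauge axis 42 mm up), between lips 40 mm apart that stand 13 mm above the saddles; the fingers go between the saddles (53 mm apart)
- alcohol_bottle: white bottle, 58 mm in diameter, 118 mm high, bystander, origin under its centre
- frost_tub: frosted tub with swabs, 65 mm in diameter, 90 mm high, bystander, origin under its centre
- rosin_tin: flat yellow-lidded tin, 58 mm in diameter, 24 mm high, bystander, origin under its centre

How it is judged:
On the way, in this order (a step that is already met when the one before it is completed fails the run):
1. the go end is fully home in the bush (handle shoulder within 3 mm of its face) (x of go_tip in the frame of block_mouth above 0.045 m and y of go_tip in the frame of block_mouth between -0.0115 and 0.0115 m and z of go_tip in the frame of block_mouth between -0.005 and 0.005 m and angle between the x axis of plug_gauge and the x axis of bore_block, either way round below 0.1 rad), for 0.1 s.
2. the no-go end is pressed squarely (within 5 degrees) against the step in the bush with 2 to 40 N for 0.4 s and is refused, 8.5 to 13 mm in (x of nogo_tip in the frame of block_mouth between 0.0085 and 0.013 m and y of nogo_tip in the frame of block_mouth between -0.0115 and 0.0115 m and z of nogo_tip in the frame of block_mouth between -0.005 and 0.005 m and angle between the x axis of plug_gauge and the x axis of bore_block, either way round below 0.09 rad and contact force between plug_gauge and bore_block between 2 and 40 N), for 0.4 s.
At the end, for the whole second after the job is handed in: the gauge lies at rest between the lips of the cradle, seated on both saddles (underside 25 to 31 mm up), its middle within 20 mm of the cradle's middle, its axis along the cradle within 0.2 rad, either way round, released (horizontal distance between plug_gauge and cradle below 0.02 m and z of plug_gauge in the frame of cradle between 0.025 and 0.031 m and angle between the x axis of plug_gauge and the x axis of cradle, either way round below 0.2 rad and contact force between the fingers and plug_gauge below 0.1 N and linear speed of plug_gauge below 0.02 m/s); the robot touches nothing.
It fails at once if the gauge is forced: pushed against the block or bush with more than 60 N (contact force between plug_gauge and bore_block above 60 N).
It fails at once if the bottle is pushed more than 30 mm (distance of alcohol_bottle from where it was at the start of the episode above 0.03 m).
It fails at once if the tub is pushed more than 30 mm (distance of frost_tub from where it was at the start of the episode above 0.03 m).
It fails at once if the tin is pushed more than 30 mm (distance of rosin_tin from where it was at the start of the episode above 0.03 m).
It also fails if it takes over 72 s, if anything falls off the work surface, if the arm or the gripper's body presses on something with over 40 N, if the wrist force passes 120 N, or if a joint passes its speed limit or range.

## Robot

A 6-joint arm with a two-finger parallel gripper is mounted at the origin on a cart in front of the work surface, level with it; the furniture and walls round the work are solid. World frame = base frame: x ahead of the robot, y to its left, z up, the work surface at z = 0. Lengths are in m, angles in rad, forces in N, time in s.
With the tool pointing down it reaches from about 0.275 to 0.85 m from the base axis. Payload 19 kg.
Tool frame: the origin (TCP) lies at the very end of the fingers, on their centre line; the grasp point (between the pads) lies 19 mm behind it; z points along the fingers, y is the line along which they close (so a half turn about z gives the same grasp; the last joint's range is limited). The gripper opens to 85 mm and grips with 20 to 120 N. Pads are 22 mm wide; open, the fingers measure 114 mm over their backs; the gripper's body (76 mm by 85 mm) begins 54 mm behind the grasp point. The pads swing forward as they close: fully open they stand 13 mm farther back than shut.
Start: joints at [1.168, 0.15, 1.437, -0, 1.554, -0.134], TCP at [0.153, 0.554, 0.231] pointing down, gripper open.
Joint ranges: [-2.8, 2.8], [-0.68, 2.1], [0.12, 2.68], [-1.39, 4.53], [0.16, 2.79], [-2.81, 2.81]. Speed limits (rad/s): [1.89, 1.89, 2.22, 3.01, 3.01, 3.01].

## Interface

Orientations are given as a unit quaternion [x, y, z, w].
In Python, from plant import env gives the robot as it stands.
- The arm moves only by the shell command python3 -m pendant 'ROWS' [OPENING]. ROWS is a JSON object whose one key "moves" holds a list of rows, each a list of 6 numbers: the shift along the tool's x, y, z in cm, then the turn, a rotation vector about the tool's x, y, z in rad. In form: {"moves": [[dx, dy, dz, rx, ry, rz], ...]}. A call has 1 to 8 rows; each row is the pose to reach, as a shift and turn from the pose commanded when the call began, along the tool's axes at that moment; what a row does not reach only later rows make up. A row lasts 1/12 s, in which the tool goes at most 41.7 mm and 7.16 degrees, less where a joint would pass 70% of its speed; a pose out of reach is approached as far as the arm can. A call with a gripper value outside its range is refused whole. OPENING is the opening, from 0 (shut) to 1 (fully open), set as the call begins (- or left out, the last holds). The fingers move at their own pace and stop on an object; the grip force is fixed at half the most. Time passes only in rows, so rows that repeat a pose let the fingers close. It gives the time, the measured TCP pose, the force, the opening and the grip force at its end, in the units of the state.
- env.state(): the state, without advancing time (a new reading comes with each control period).
- env.capture(name): name is "scene" or "top"; returns (picture, depth): 420x560x3 uint8, blue, green, red; 420x560 float32, m along the optical axis (not along the pixel's ray), 0 where there is no reading.
- env.calibration(name): a dict with "fx", "fy", "cx", "cy" (pixels), "R" (3x3) and "t" (3): a world point X has camera coordinates R X + t. Camera axes: x right, y down, z forward; pixel columns grow to the right and rows downward; lengths in m; the calibration is good to about 2 mm. A picture is of the moment at which its call begins. calibration takes no time and is no camera call.
- env.hand_in(): hands the job in; it is judged then, once.
The state is a dict: "time_s": time; "joint_pos": joint angles; "joint_vel": joint speeds; "joint_efforts": joint torques, N m; "ee_pos": TCP position; "tcp_rot": TCP orientation; "ft_force": force on the tool from outside, world axes, zero at the start; "torque": the same for the moment, N m; "gripper_width": opening from 0.0 (shut) to 1.0 (fully open); "finger_force": force on a finger pad.
Only numpy, scipy, OpenCV 4.12 (cv2) and the standard library are available. Lean on these libraries where they do the work, as an engineer would, in place of code of your own. Each camera call takes 0.05 s, during which the arm holds its last target. There are 200 camera calls.

## Working session

There is one attempt and no reset: what is moved stays moved. The work goes in short steps, Python scripts to look and compute and a shell command to move; the robot and the scene stay as the last step left them, time stands still between calls to the robot, and variables do not carry over. Pictures are saved under pics/ and viewed, at most 10 in all, crops included, and the job is handed in when it is done.

```bash
ls; mkdir -p pics; python3 - <<'E'
from plant import env
import cv2,numpy as np
s=env.state();print(s)
for n in("scene","top"):
    p,d=env.capture(n);cv2.imwrite(f"pics/{n}0.png",p);np.save(f"{n}_d.npy",d)
    c=env.calibration(n);print(n,{k:np.round(v,4).tolist() for k,v in c.items()})
E
```

```text
pics
{'time_s': 0.0, 'joint_pos': array([ 1.16801040e+00,  1.50976801e-01,  1.43798674e+00,  1.38202772e-05,
        1.55381365e+00, -1.34019338e-01]), 'joint_vel': array([ 0.0002472 , -0.00021022,  0.00017209, -0.00099273,  0.00273016,
        0.00030886]), 'joint_efforts': array([ 2.05681863e-03, -7.13060260e+01, -5.70870745e+01, -1.66102964e-04,
        8.91998818e-03,  1.69237214e-04]), 'ee_pos': array([0.15261957, 0.55413209, 0.23070275]), 'tcp_rot': array([ 1.33979286e-01,  9.90983955e-01, -5.69232683e-04, -1.63726919e-04]), 'ft_force': array([0.84316477, 0.43670571, 0.08204605]), 'torque': array([ 0.01692631, -0.06791709,  0.0042229 ]), 'finger_force': 0.0, 'gripper_width': 0.9996705006081211}
scene {'fx': 472.5431, 'fy': 472.5431, 'cx': 279.762, 'cy': 210.5911, 'R': [[0.4642, -0.8857, -0.0074], [-0.5177, -0.2645, -0.8137], [0.7187, 0.3815, -0.5813]], 't': [-0.124, 0.4017, 0.4087]}
top {'fx': 409.2549, 'fy': 409.2549, 'cx': 283.4434, 'cy': 215.4541, 'R': [[0.0006, -0.9999, -0.0123], [-0.991, 0.0011, -0.1336], [0.1336, 0.0123, -0.991]], 't': [0.1531, 0.5845, 0.8806]}
```

View pics/scene0.png

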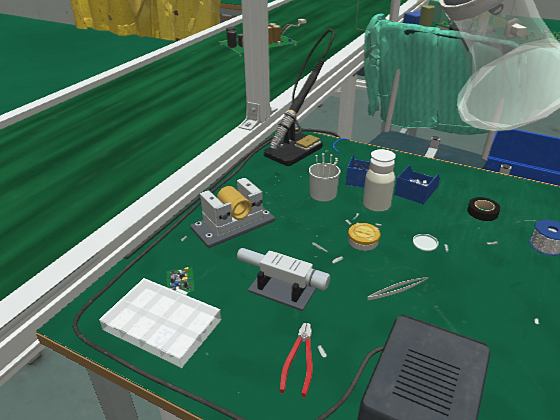

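View pics/top0.png

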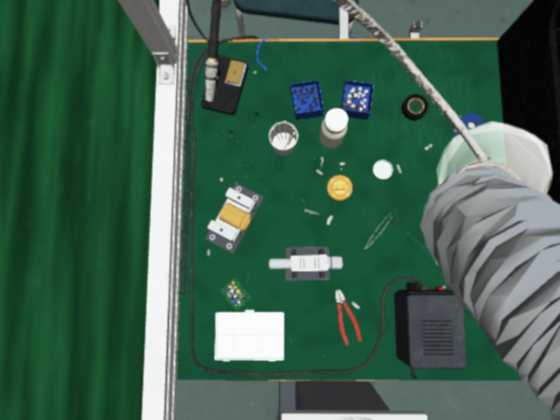

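```bash
python3 - <<'E'
import cv2,numpy as np
a=cv2.imread("pics/scene0.png")[165:315,180:340];b=cv2.imread("pics/top0.png")[175:295,195:355]
a=cv2.resize(a,None,fx=4,fy=4,interpolation=2);b=cv2.resize(b,None,fx=4,fy=4,interpolation=2)
cv2.imwrite("pics/ca.png",a);cv2.imwrite("pics/cb.png",b)
E
```

```text
(no output)
```

View pics/ca.png

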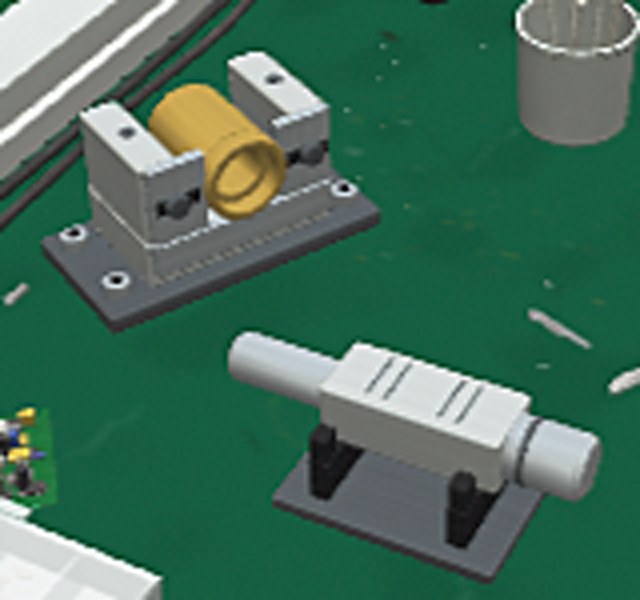

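View pics/cb.png

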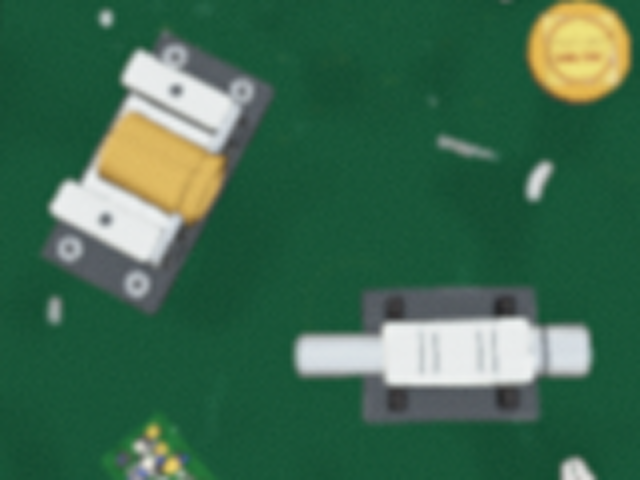

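```bash
cat > h.py <<'E'
import cv2,numpy as np
from plant import env
def cal(n): return env.calibration(n)
def cloud(n,d,mask):
    c=cal(n);v,u=np.nonzero(mask&(d>0));z=d[v,u]
    P=np.c_[(u-c["cx"])/c["fx"]*z,(v-c["cy"])/c["fy"]*z,z]
    return (P-np.array(c["t"]))@np.array(c["R"])
def ray(n,uv,z):
    c=cal(n);R=np.array(c["R"]);o=-R.T@np.array(c["t"]);uv=np.atleast_2d(uv).astype(float)
    D=np.c_[(uv[:,0]-c["cx"])/c["fx"],(uv[:,1]-c["cy"])/c["fy"],np.ones(len(uv))]@R
    return o+D*((z-o[2])/D[:,2])[:,None]
def pca(P):
    m=P[:,:2].mean(0);u,s,v=np.linalg.svd(P[:,:2]-m,full_matrices=False);return m,v[0]
def box(P):
    r=cv2.minAreaRect((P[:,:2]*1000).astype(np.float32));return np.round(r[0],1),np.round(r[1],1),round(r[2],2)
E
cat > m.py <<'E'
from h import *
from scipy.optimize import least_squares
B={"scene":(slice(165,315),slice(180,340)),"top":(slice(175,295),slice(195,355))}
for n in("scene","top"):
    im=cv2.imread(f"pics/{n}0.png");d=np.load(f"{n}_d.npy");hsv=cv2.cvtColor(im,cv2.COLOR_BGR2HSV)
    roi=np.zeros(d.shape,bool);roi[B[n]]=1
    h,s,v=[hsv[...,i].astype(int) for i in range(3)]
    brass=roi&(h>12)&(h<32)&(s>90)&(v>90)
    k,l,st,ce=cv2.connectedComponentsWithStats(brass.astype(np.uint8))
    st[:,4][0]=0
    t=[i for i in range(1,k) if st[i,4]>60];print(n,"brass",[(st[i].tolist()) for i in t])
    cand=[i for i in t if (ce[i][0]<260 and ce[i][1]<235)];i=max(cand,key=lambda i:st[i,4])
    bm=l==i;P=cloud(n,d,cv2.erode(bm.astype(np.uint8),np.ones((3,3)))>0)
    def f(p):
        a=np.array([np.cos(p[0]),np.sin(p[0])]);q=P[:,:2]@np.array([-a[1],a[0]])-p[1]
        return np.hypot(q,P[:,2]-p[2])-0.0215
    m=P.mean(0);a0=np.radians(120-0)
    best=least_squares(f,[np.radians(64),m[:2]@[-np.sin(np.radians(64)),np.cos(np.radians(64))],.06],loss="soft_l1",f_scale=.001)
    a=best.x[0];ax=np.array([np.cos(a),np.sin(a)]);al=P[:,:2]@ax
    print("cyl yaw",np.degrees(a),"off",best.x[1],"z",best.x[2],"along pct",np.percentile(al,[0,2,10,50,98,100]).round(4),"rms",np.sqrt(np.mean(f(best.x)**2)), "mean",m.round(4), len(P))
    w=roi&(s<60)&(v>130)
    C=cloud(n,d,w);full=roi&(d>0)
    k,l,st,ce=cv2.connectedComponentsWithStats(w.astype(np.uint8))
    for i in range(1,k):
        if st[i,4]>150:
            P=cloud(n,d,l==i);print(" white",st[i].tolist(),"z pct",np.percentile(P[:,2],[2,50,90,98]).round(4),"box",box(P[P[:,2]>.03]) if (P[:,2]>.03).sum()>5 else "")
    # cradle base/foot grey planes
    g=roi&(s<70)&(v>50)&(v<130);k,l,st,ce=cv2.connectedComponentsWithStats(g.astype(np.uint8))
    for i in range(1,k):
        if st[i,4]>150:
            P=cloud(n,d,l==i);print(" grey",st[i].tolist(),"z",np.percentile(P[:,2],[10,50,90]).round(4),"box",box(P[P[:,2]<.02]) if (P[:,2]<.02).sum()>5 else "")
E
python3 m.py
```

```text
scene brass [[217, 186, 35, 34, 652]]
cyl yaw 55.11900275615493 off -0.3234685297607765 z 0.059944928743209606 along pct [0.5125 0.5139 0.5169 0.533  0.5667 0.5699] rms 0.004124498291779326 mean [0.5722 0.2547 0.0674] 476
 white [180, 165, 30, 23, 346] z pct [0.0327 0.0349 0.0363 0.0371] box (array([657.9, 432.4]), array([103.3,  46.9]), 1.02)
 white [180, 165, 45, 37, 194] z pct [0.0004 0.0033 0.0051 0.0058] box 
 white [237, 178, 25, 19, 197] z pct [0.0024 0.0797 0.0808 0.0818] box (array([614.9, 247.1]), array([65.8, 27.7]), 51.97)
 white [200, 191, 31, 18, 226] z pct [0.0632 0.0795 0.081  0.0819] box (array([550.6, 284.4]), array([67.5, 29.7]), 63.46)
 white [237, 248, 77, 33, 997] z pct [0.0458 0.055  0.0566 0.0573] box (array([477.3, 120.2]), array([ 34.9, 134.9]), 1.01)
 white [311, 270, 19, 16, 207] z pct [0.0445 0.0525 0.0554 0.0563] box (array([478.1,  39.1]), array([24. , 25.4]), 88.12)
 white [180, 289, 41, 26, 579] z pct [0.0224 0.0246 0.0257 0.0265] box 
 grey [180, 165, 40, 32, 305] z [0.0139 0.0221 0.0304] box (array([677.9, 415.2]), array([153.2,  11.2]), 0.36)
 grey
[... 751 characters left out ...]
9]), 64.2)
 white [207, 213, 34, 28, 439] z pct [0.0051 0.0797 0.0828 0.0843] box (array([555.8, 279.4]), array([66.3, 39.2]), 62.15)
 white [269, 254, 74, 18, 1040] z pct [0.0091 0.0557 0.0585 0.0599] box (array([480.7, 104.8]), array([ 35.6, 159.6]), 0.04)
 grey [233, 183, 30, 38, 211] z [0.011  0.0132 0.0611] box (array([630.4, 230.6]), array([93.6, 48.6]), 29.69)
 grey [206, 226, 43, 27, 329] z [0.0108 0.0132 0.042 ] box (array([531.9, 282.7]), array([58.2, 98.2]), 3.72)
 grey [271, 247, 58, 12, 342] z [0.0066 0.0096 0.04  ] box (array([504.2, 116.8]), array([ 23.8, 132.4]), 4.3)
 grey [286, 268, 46, 12, 370] z [0.0069 0.0095 0.0399] box (array([453.9,  98.2]), array([22.7, 98.6]), 0.04)
```

```bash
cat > m2.py <<'E'
from h import *
from scipy.optimize import least_squares
w=np.array([[175,55],[242,91],[137,284],[68,248]])/4-.375+[195,175]
W=ray("top",w,.0135)[:,:2];print("washers top",W.round(4).tolist(),"c",W.mean(0))
d1=W[0]-W[3];d2=W[1]-W[2];print("yaws(y-90)",[np.degrees(np.arctan2(*d[::-1]))  for d in(d1,d2,W[0]-W[1],W[3]-W[2])])
sw=np.array([[73,233],[117,280],[344,188]])/4-.375+[180,165];S=ray("scene",sw,.0135)[:,:2];print("washers scene(left back,left front,right front)",S.round(4).tolist(),np.degrees(np.arctan2(*(S[2]-S[1])[::-1])))
for n in("scene","top"):
    im=cv2.imread(f"pics/{n}0.png");d=np.load(f"{n}_d.npy");hsv=cv2.cvtColor(im,cv2.COLOR_BGR2HSV)
    h,s,v=[hsv[...,i].astype(int) for i in range(3)]
    roi=np.zeros(d.shape,bool);roi[(slice(170,260),slice(190,280))]=1
    if n=="top": roi[:]=0;roi[180:260,200:265]=1
    P=cloud(n,d,roi&(s<60));T=P[(P[:,2]>.075)&(P[:,2]<.09)&(P[:,0]<.66)];print(n,"cheek tops",box(T),len(T))
    b=roi&(h>12)&(h<32)&(s>90)&(v>90);B=cloud(n,d,b)
    for yaw in (None,61,62):
        def f(p):
            a=np.radians(p[2] if yaw is None else yaw);q=B[:,:2]@[-np.sin(a),np.cos(a)]-p[0]
            return np.hypot(q,B[:,2]-p[1])-.0215
        a=np.radians(62);o=B[:,:2].mean(0)@[-np.sin(a),np.cos(a)]
        r=least_squares(f,[o,.06]+([62] if yaw is None else []),loss="cauchy",f_scale=.0007)
        y=r.x[2] if yaw is None else yaw;a=np.radians(y);ok=abs(f(r.x))<.002;al=B[ok][:,:2]@[np.cos(a),np.sin(a)]
        # axis point at along=min(front)
        for pc in (1,):
            t=np.percentile(al,pc);print("  yaw",round(y,2),"z",round(r.x[1],4),"n",ok.sum(),"front axis pt",(t*np.array([np.cos(a),np.sin(a)])+r.x[0]*np.array([-np.sin(a),np.cos(a)])).round(4),"len",np.ptp(al).round(4))
    # gauge
    g=np.zeros(d.shape,bool)
    if n=="top": g[245:282,262:350]=1
    else: g[240:312,230:335]=1
    G=cloud(n,d,g&(s<60)&(v>120));G=G[G[:,2]>.035]
    H=G[G[:,2]>.0525];print("  gauge all",box(G));
    m,dr=pca(G);print("  yaw",np.degrees(np.arctan2(dr[1],dr[0])))
    # width profile along world y
    for y in np.arange(.02,.2,.01):
        q=G[abs(G[:,1]-y)<.005]
        if len(q)>3: print("   y%.2f x %.4f..%.4f z%.4f"%(y,q[:,0].min(),q[:,0].max(),np.percentile(q[:,2],95)),end=";")
    C=cloud(n,d,g&(v<110)&(s<90));C=C[(C[:,2]<.012)&(C[:,2]>.004)];print("\n  cradle base",box(C))
E
python3 m2.py
```

```text
washers top [[0.6522, 0.2588], [0.6308, 0.2194], [0.5184, 0.2786], [0.5391, 0.3188]] c [0.5851131  0.26893488]
yaws(y-90) [np.float64(-27.9472544469269), np.float64(-27.791784766911256), np.float64(61.470476890331014), np.float64(62.72499385080993)]
washers scene(left back,left front,right front) [[0.5434, 0.3237], [0.5228, 0.2837], [0.6358, 0.225]] -27.483299449929934
scene cheek tops (array([580.8, 266.7]), array([ 68.7, 100.5]), 61.18) 498
  yaw 61.33 z 0.0593 n 375 front axis pt [0.5638 0.2344] len 0.0612
  yaw 61 z 0.0593 n 377 front axis pt [0.5636 0.2345] len 0.0611
  yaw 62 z 0.0593 n 377 front axis pt [0.5643 0.2344] len 0.0603
  gauge all (array([477.5, 107.6]), array([ 34.9, 160.3]), 1.01)
  yaw -89.11372107695325
   y0.03 x 0.4651..0.4889 z0.0555;   y0.04 x 0.4647..0.4902 z0.0561;   y0.05 x 0.4652..0.4911 z0.0560;   y0.06 x 0.4619..0.4955 z0.0567;   y0.07 x 0.4618..0.4939 z0.0570;   y0.08 x 0.4605..0.4942 z0.0573;   y0.09 x 0.4611..0.4947 z0.0569;   y0.10 x 0.4604..0.4942 z0.0572;   y0.11 x 0.4601..0.4950 z0.0573;   y0.12 x 0.4603..0.4943 z0.0570;   y0.13 x 0.4600..0.4942
[... 550 characters left out ...]
  gauge all (array([479.2, 104.8]), array([ 32.6, 159.6]), 0.03)
  yaw -88.5920360635726
   y0.03 x 0.4673..0.4935 z0.0576;   y0.04 x 0.4673..0.4936 z0.0583;   y0.05 x 0.4673..0.4936 z0.0583;   y0.06 x 0.4629..0.4953 z0.0593;   y0.07 x 0.4629..0.4954 z0.0590;   y0.08 x 0.4629..0.4954 z0.0594;   y0.09 x 0.4629..0.4954 z0.0598;   y0.10 x 0.4629..0.4956 z0.0594;   y0.11 x 0.4629..0.4955 z0.0604;   y0.12 x 0.4629..0.4932 z0.0594;   y0.13 x 0.4629..0.4932 z0.0593;   y0.14 x 0.4629..0.4932 z0.0572;   y0.15 x 0.4672..0.4869 z0.0557;   y0.16 x 0.4672..0.4869 z0.0542;   y0.17 x 0.4672..0.4870 z0.0541;   y0.18 x 0.4672..0.4869 z0.0553;
  cradle base (array([478.1, 115.6]), array([ 75.3, 133.1]), 0.46)
```

```bash
cat > go.py <<'E'
# usage: go.py x y z yaw_of_tool_y(deg): prints tool-frame shift (cm) + rotvec from measured pose
import sys,numpy as np
from plant import env
from scipy.spatial.transform import Rotation as R
x,y,z,a=map(float,sys.argv[1:5]);s=env.state();q=R.from_quat(s["tcp_rot"]);a=np.radians(a)
Y=np.array([np.cos(a),np.sin(a),0]);Z=np.array([0,0,-1.]);T=R.from_matrix(np.c_[np.cross(Y,Z),Y,Z])
yy=q.as_matrix()[:,1]
print("t%.2f"%s["time_s"],s["ee_pos"].round(4),"yaw %.2f"%np.degrees(np.arctan2(yy[1],yy[0])),"F",s["ft_force"].round(1),"w %.3f"%s["gripper_width"],"q6 %.2f"%s["joint_pos"][5])
print("shift cm",(q.inv().apply(np.array([x,y,z])-s["ee_pos"])*100).round(2),"rv",(q.inv()*T).as_rotvec().round(3))
E
python3 go.py .478 .099 .15 1
```

```text
t0.10 [0.1526 0.5542 0.2308] yaw 74.60 F [ 0.1  0.3 -0.4] w 1.006 q6 -0.13
shift cm [-43.46 -35.23   8.11] rv [-1.000e-03  1.000e-03  1.285e+00]
```

```bash
python3 -m pendant '{"moves": [[-3,-2.4,0,0,0,0.1],[-6,-4.8,0,0,0,0.2],[-9,-7.2,0,0,0,0.3],[-12,-9.7,0,0,0,0.4],[-15,-12.1,0,0,0,0.5],[-18,-14.5,0,0,0,0.6],[-21,-17,0,0,0,0.7],[-24,-19.4,0,0,0,0.8]]}' 1; python3 go.py .478 .099 .12 1
```

```text
time_s: 0.77
ee_pos: [0.333, 0.3018, 0.2312]
tcp_rot: [0.511, 0.859, -0.0, 0.0]
ft_force: [0.1, 0.9, 0.0]
gripper_width: 1.001
finger_force: 0.0
t0.77 [0.333  0.3018 0.2312] yaw 28.49 F [0.1 0.9 0. ] w 1.001 q6 0.07
shift cm [-24.74   3.07  11.12] rv [-0.    0.    0.48]
```

```bash
python3 -m pendant '{"moves": [[-3.5,0.4,0,0,0,0.08],[-7,0.9,1,0,0,0.16],[-10.5,1.3,3,0,0,0.24],[-14,1.8,5,0,0,0.32],[-17.5,2.2,7,0,0,0.4],[-21,2.6,9,0,0,0.48],[-24.7,3.1,11.1,0,0,0.48],[-24.7,3.1,11.1,0,0,0.48]]}'; python3 go.py .478 .099 .024 1
```

```text
time_s: 1.43
ee_pos: [0.4795, 0.0976, 0.1164]
tcp_rot: [0.701, 0.713, -0.002, -0.001]
ft_force: [-1.0, 1.5, -1.4]
gripper_width: 0.998
finger_force: 0.0
t1.43 [0.4795 0.0976 0.1164] yaw 1.04 F [-1.   1.5 -1.4] w 0.998 q6 0.03
shift cm [ 0.15 -0.11  9.24] rv [-0.004  0.001  0.001]
```

```bash
python3 -m pendant '{"moves": [[0.1,-0.1,2.5,0,0,0],[0.1,-0.1,5,0,0,0],[0.1,-0.1,7,0,0,0],[0.1,-0.1,8.5,0,0,0],[0.1,-0.1,9.2,0,0,0],[0.1,-0.1,9.2,0,0,0]]}'; python3 go.py .478 .099 .024 1; python3 -c "
from plant import env
print(env.state()['joint_pos'].round(3))"
```

```text
time_s: 1.93
ee_pos: [0.4767, 0.103, 0.027]
tcp_rot: [0.699, 0.715, -0.001, -0.001]
ft_force: [0.0, -0.6, 1.0]
gripper_width: 1.002
finger_force: 0.0
t1.93 [0.4767 0.103  0.027 ] yaw 1.27 F [ 0.  -0.6  1. ] w 1.002 q6 0.03
shift cm [-0.4   0.13  0.3 ] rv [-0.003  0.     0.005]
[ 0.055  0.138  1.891 -0.     1.115  0.032]
```

```bash
python3 -m pendant '{"moves": [[0,0,0,0,0,0],[0,0,0,0,0,0],[0,0,0,0,0,0],[0,0,0,0,0,0],[0,0,0,0,0,0],[0,0,0,0,0,0],[0,0,0,0,0,0],[0,0,0,0,0,0]]}' 0; python3 go.py .478 .099 .024 1
```

```text
time_s: 2.6
ee_pos: [0.4781, 0.103, 0.0293]
tcp_rot: [0.699, 0.715, 0.001, 0.001]
ft_force: [-2.3, 0.1, 8.7]
gripper_width: 0.386
finger_force: 60.0
t2.60 [0.4781 0.103  0.0293] yaw 1.26 F [-2.3  0.1  8.7] w 0.386 q6 0.03
shift cm [-0.4  -0.02  0.53] rv [0.001 0.    0.005]
```

```bash
python3 -m pendant '{"moves": [[0,0,-1.5,0,0,0],[0,0,-4,0,0,0],[0,0,-7,0,0,0],[0,0,-9,0,0,0],[0,0,-9,0,0,0]]}'; python3 go.py .5113 .1329 .0473 -28
```

```text
time_s: 3.02
ee_pos: [0.4793, 0.1031, 0.1225]
tcp_rot: [0.699, 0.715, 0.002, 0.002]
ft_force: [1.2, -0.1, -2.2]
gripper_width: 0.385
finger_force: 60.9
t3.02 [0.4793 0.1031 0.1225] yaw 1.27 F [ 1.2 -0.1 -2.2] w 0.385 q6 0.03
shift cm [2.91 3.22 7.54] rv [ 0.006 -0.002  0.511]
```

```bash
python3 -m pendant '{"moves": [[0.5,0.6,0,0,0,0.1],[1,1.2,0,0,0,0.2],[1.5,1.8,1,0,0,0.3],[2,2.4,3,0,0,0.4],[2.9,3.2,5,0,0,0.51],[2.9,3.2,6.5,0,0,0.51],[2.9,3.2,7.3,0,0,0.51],[2.9,3.2,7.3,0,0,0.51]]}'; python3 -m pendant '{"moves": [[0,0,0,0,0,0],[0,0,0,0,0,0]]}' ; python3 go.py .5113 .1329 .0473 -28
cat > see.py <<'E'
from h import *
import sys
tag=sys.argv[1]
for n in("scene","top"):
    im,d=env.capture(n);cv2.imwrite(f"pics/{n}{tag}.png",im);np.save(f"{n}{tag}_d.npy",d)
    hsv=cv2.cvtColor(im,cv2.COLOR_BGR2HSV);s=hsv[...,1];v=hsv[...,2]
    P=cloud(n,d,(s<60)&(v>120)) 
    yaw=np.radians(62);u=np.array([.4695,.8829]);w=np.array([-.8829,.4695]);m=np.array([.5648,.2335])
    D=P[:,:2]-m;al,la=D@u,D@w;k=(al<-.001)&(al>-.28)&(abs(la)<.04)&(P[:,2]>.045)&(P[:,2]<.085);
    print(n,"along max/min",al[k].max().round(4),al[k].min().round(4))
    for a in np.arange(-.27,0,.02):
        j=k&(abs(al-a)<.01)
        if j.sum()>4: print("  %.2f la %.4f..%.4f z95 %.4f n%d"%(a,la[j].min(),la[j].max(),np.percentile(P[j,2],95),j.sum()))
E
python3 see.py 1
python3 -c "
import cv2,numpy as np
a=cv2.imread('pics/scene1.png')[160:310,180:340];b=cv2.imread('pics/top1.png')[170:320,195:355]
cv2.imwrite('pics/c1.png',cv2.resize(np.hstack([a,b]),(800,375),interpolation=2))"
```

```text
time_s: 3.68
ee_pos: [0.508, 0.1325, 0.0434]
tcp_rot: [0.857, 0.516, -0.001, -0.001]
ft_force: [-1.0, -0.8, -2.4]
gripper_width: 0.385
finger_force: 60.7
time_s: 3.85
ee_pos: [0.5089, 0.1324, 0.0456]
tcp_rot: [0.857, 0.516, 0.0, 0.0]
ft_force: [0.1, -0.5, -2.5]
gripper_width: 0.387
finger_force: 60.7
t3.85 [0.5089 0.1324 0.0456] yaw -27.93 F [ 0.1 -0.5 -2.5] w 0.387 q6 0.60
shift cm [ 0.15  0.19 -0.17] rv [0.    0.    0.001]
scene along max/min -0.0365 -0.192
  -0.19 la -0.0083..0.0170 z95 0.0720 n115
  -0.17 la -0.0083..0.0171 z95 0.0723 n129
  -0.15 la -0.0127..0.0207 z95 0.0733 n191
  -0.13 la -0.0197..0.0220 z95 0.0739 n165
  -0.11 la -0.0151..0.0155 z95 0.0731 n103
  -0.09 la -0.0120..0.0011 z95 0.0724 n25
  -0.07 la 0.0078..0.0121 z95 0.0686 n7
  -0.05 la -0.0002..0.0111 z95 0.0694 n23Traceback (most recent call last):
  File "see.py", line 10, in <module>
    print(n,"along max/min",al[k].max().round(4),al[k].min().round(4))
                            ~~~~~~~~~^^
    return umr_maximum(a, axis, None, out, keepdims, initial, where)
ValueError: zero-size array to reduction operation maximum which has no identity
```

View pics/c1.png

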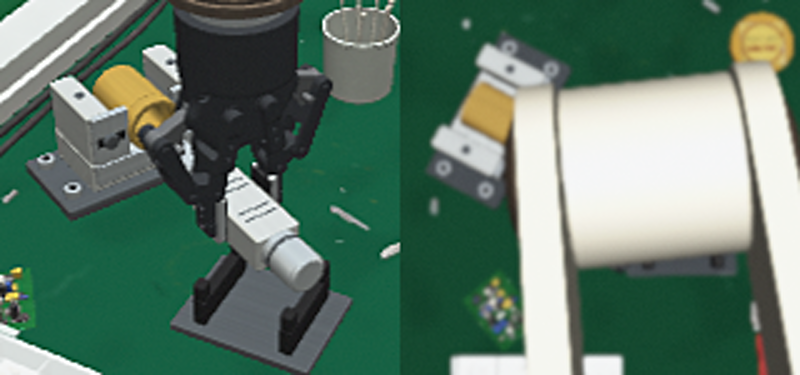

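```bash
python3 -m pendant '{"moves": [[0,0.28,-0.17,0,0,0],[1,0.28,-0.17,0,0,0],[2,0.28,-0.17,0,0,0],[3,0.28,-0.17,0,0,0],[3.5,0.28,-0.17,0,0,0],[3.9,0.28,-0.17,0,0,0],[3.9,0.28,-0.17,0,0,0]]}'
cat > st.py <<'E'
from plant import env
import numpy as np
s=env.state();u=np.array([.4695,.8829]);w=np.array([-.8829,.4695]);p=s["ee_pos"];D=p[:2]-[.5648,.2335];f=s["ft_force"]
print("t%.2f along %.4f lat %.4f z %.4f | F u %.1f w %.1f z %.1f |T"%(s["time_s"],D@u,D@w,p[2],f[:2]@u,f[:2]@w,f[2]),s["torque"].round(2))
E
python3 st.py
```

```text
time_s: 4.53
ee_pos: [0.5299, 0.1666, 0.0468]
tcp_rot: [0.857, 0.516, -0.0, -0.0]
ft_force: [0.1, 0.4, -3.8]
gripper_width: 0.389
finger_force: 60.6
t4.53 along -0.0755 lat -0.0006 z 0.0468 | F u 0.4 w 0.1 z -3.8 |T [-0.02 -0.01 -0.05]
```

```bash
python3 -m pendant '{"moves": [[0.2,0,0,0,0,0],[0.4,0,0,0,0,0],[0.6,0,0,0,0,0],[0.6,0,0,0,0,0]]}' >/dev/null; python3 st.py;  python3 -m pendant '{"moves": [[0.2,0,0,0,0,0],[0.4,0,0,0,0,0],[0.6,0,0,0,0,0],[0.6,0,0,0,0,0]]}'>/dev/null; python3 st.py
```

```text
t4.87 along -0.0702 lat -0.0009 z 0.0470 | F u 0.5 w 0.8 z -2.7 |T [-0.04  0.01  0.01]
t5.20 along -0.0640 lat -0.0008 z 0.0470 | F u -0.3 w 0.6 z -3.4 |T [-0.02 -0.03 -0.02]
```

```bash
python3 -m pendant '{"moves": [[0.4,0,0,0,0,0],[0.8,0,0,0,0,0],[1.2,0,0,0,0,0],[1.6,0,0,0,0,0],[2.0,0,0,0,0,0],[2.0,0,0,0,0,0]]}' >/dev/null; python3 st.py;  python3 -m pendant '{"moves": [[0.15,0,0,0,0,0],[0.3,0,0,0,0,0],[0.45,0,0,0,0,0],[0.6,0,0,0,0,0],[0.6,0,0,0,0,0]]}'>/dev/null; python3 st.py
```

```text
t5.70 along -0.0435 lat -0.0007 z 0.0470 | F u 0.7 w -0.1 z -2.8 |T [ 0.02 -0.03 -0.  ]
t6.12 along -0.0381 lat -0.0008 z 0.0470 | F u 0.3 w -0.2 z -3.4 |T [ 0.03 -0.05  0.01]
```

```bash
python3 -m pendant '{"moves": [[0.1,0,0,0,0,0],[0.2,0,0,0,0,0],[0.2,0,0,0,0,0]]}' >/dev/null; python3 st.py;  python3 -m pendant '{"moves": [[0.1,0,0,0,0,0],[0.2,0,0,0,0,0],[0.2,0,0,0,0,0]]}'>/dev/null; python3 st.py
```

```text
t6.37 along -0.0362 lat -0.0008 z 0.0470 | F u 0.6 w 0.3 z -2.8 |T [0.04 0.   0.04]
t6.62 along -0.0345 lat -0.0008 z 0.0470 | F u -2.9 w -0.9 z -1.9 |T [-0.4   0.22  0.02]
```

```bash
python3 -m pendant '{"moves": [[0.05,0,0,0,0,0],[0.05,0,0,0,0,0],[0.05,0,0,0,0,0]]}' >/dev/null; python3 st.py;python3 -m pendant '{"moves": [[0.05,0,0,0,0,0],[0.05,0,0,0,0,0],[0.05,0,0,0,0,0]]}' >/dev/null; python3 st.py
```

```text
t6.87 along -0.0345 lat -0.0008 z 0.0469 | F u -7.8 w -0.4 z -0.7 |T [-1.    0.56  0.07]
t7.12 along -0.0344 lat -0.0008 z 0.0469 | F u -12.1 w -0.1 z 1.9 |T [-1.64  0.94  0.05]
```

```bash
python3 -m pendant '{"moves": [[-0.5,0,0,0,0,0],[-1.5,0,0,0,0,0],[-2.5,0,0,0,0,0],[-4,0,0,0,0,0],[-5.5,0,0,0,0,0],[-7,0,0,0,0,0],[-8.5,0,0,0,0,0],[-8.5,0,0,0,0,0]]}' >/dev/null; python3 st.py;python3 -m pendant '{"moves": [[0,0,-2,0,0,0],[-1,0,-5,0,0,0],[-2,0,-8,0,0,0],[-2,0,-8,0,0,0]]}' ; python3 -c "
from plant import env
print(env.state()['joint_pos'].round(3))"
```

```text
t7.78 along -0.1210 lat -0.0007 z 0.0470 | F u -0.5 w 0.3 z -2.7 |T [-0.02  0.01 -0.01]
time_s: 8.12
ee_pos: [0.5021, 0.1099, 0.1326]
tcp_rot: [0.857, 0.515, 0.003, 0.002]
ft_force: [1.4, -1.4, -2.1]
gripper_width: 0.388
finger_force: 60.9
[ 0.066  0.074  1.725 -0.     1.335  0.554]
```

```bash
M='pendant'; python3 -m pendant '{"moves": [[0,0,0,0,0,-0.12],[0,0,0,0,0,-0.24],[0,0,0,0,0,-0.36],[0,0,0,0,0,-0.48],[0,0,0,0,0,-0.6],[0,0,0,0,0,-0.72],[0,0,0,0,0,-0.84],[0,0,0,0,0,-0.96]]}' >/dev/null;  python3 -m pendant '{"moves": [[0,0,0,0,0,-0.12],[0,0,0,0,0,-0.24],[0,0,0,0,0,-0.36],[0,0,0,0,0,-0.48],[0,0,0,0,0,-0.6],[0,0,0,0,0,-0.72],[0,0,0,0,0,-0.84],[0,0,0,0,0,-0.96]]}' >/dev/null;  python3 -m pendant '{"moves": [[0,0,0,0,0,-0.12],[0,0,0,0,0,-0.24],[0,0,0,0,0,-0.36],[0,0,0,0,0,-0.48],[0,0,0,0,0,-0.6],[0,0,0,0,0,-0.72],[0,0,0,0,0,-0.84],[0,0,0,0,0,-0.96]]}' >/dev/null;  python3 -m pendant '{"moves": [[0,0,0,0,0,-0.12],[0,0,0,0,0,-0.24],[0,0,0,0,0,-0.26],[0,0,0,0,0,-0.26]]}'; python3 go.py .5152 .1403 .047 152.07;python3 st.py
```

```text
time_s: 10.45
ee_pos: [0.5005, 0.1109, 0.1268]
tcp_rot: [-0.514, 0.858, 0.0, -0.0]
ft_force: [0.5, 0.4, -3.6]
gripper_width: 0.385
finger_force: 60.7
t10.45 [0.5005 0.1109 0.1268] yaw 151.84 F [ 0.5  0.4 -3.6] w 0.385 q6 -2.58
shift cm [-3.29  0.09  7.98] rv [ 0.    -0.    -0.004]
t10.45 along -0.1385 lat -0.0008 z 0.1268 | F u 0.6 w -0.3 z -3.6 |T [-0.04  0.01 -0.04]
```

```bash
python3 -m pendant '{"moves": [[-1,0,2,0,0,0],[-2,0,4,0,0,0],[-3,0,6,0,0,-0.004],[-3.3,0,7.5,0,0,-0.004],[-3.3,0,8,0,0,-0.004],[-3.3,0,8,0,0,-0.004],[-3.3,0,8,0,0,-0.004]]}'>/dev/null; python3 go.py .515 .140 .047 152.07;python3 st.py
```

```text
t11.03 [0.5162 0.1399 0.0475] yaw 152.06 F [ 0.4 -0.3 -2.8] w 0.385 q6 -2.53
shift cm [0.05 0.11 0.05] rv [-0. -0. -0.]
t11.03 along -0.1055 lat -0.0011 z 0.0475 | F u -0.0 w -0.5 z -2.8 |T [-0.   -0.01  0.  ]
```

Step contact expected at along ≈ -0.068; approach the mouth, then creep.

```bash
python3 -m pendant '{"moves": [[-0.6,0.03,0.05,0,0,0],[-1.2,0.03,0.05,0,0,0],[-1.8,0.03,0.05,0,0,0],[-2.4,0.03,0.05,0,0,0],[-2.4,0.03,0.05,0,0,0]]}'>/dev/null; python3 st.py; python3 -m pendant '{"moves": [[-0.2,0,0,0,0,0],[-0.4,0,0,0,0,0],[-0.6,0,0,0,0,0],[-0.6,0,0,0,0,0]]}'>/dev/null; python3 st.py;  python3 -m pendant '{"moves": [[-0.1,0,0,0,0,0],[-0.2,0,0,0,0,0],[-0.2,0,0,0,0,0]]}'>/dev/null; python3 st.py
```

```text
t11.45 along -0.0801 lat -0.0006 z 0.0468 | F u 0.4 w -0.1 z -2.9 |T [0.01 0.03 0.02]
t11.78 along -0.0751 lat -0.0005 z 0.0465 | F u -0.1 w -0.2 z -4.0 |T [0.01 0.   0.03]
t12.03 along -0.0732 lat -0.0005 z 0.0465 | F u 0.1 w 0.1 z -3.4 |T [-0.03  0.04  0.02]
```

```bash
for i in 1; do python3 -m pendant '{"moves": [[-0.1,0,-0.03,0,0,0],[-0.2,0,-0.03,0,0,0],[-0.3,0,-0.03,0,0,0],[-0.3,0,-0.03,0,0,0]]}'>/dev/null; python3 st.py; done; python3 -m pendant '{"moves": [[-0.1,0,0,0,0,0],[-0.15,0,0,0,0,0],[-0.15,0,0,0,0,0]]}'>/dev/null; python3 st.py
```

```text
t12.37 along -0.0702 lat -0.0005 z 0.0468 | F u -0.2 w -0.2 z -3.4 |T [ 0.02  0.02 -0.  ]
t12.62 along -0.0687 lat -0.0005 z 0.0468 | F u 0.2 w -1.1 z -2.6 |T [-0.03  0.06 -0.05]
```

```bash
python3 -m pendant '{"moves": [[-0.1,0,0,0,0,0],[-0.1,0,0,0,0,0],[-0.1,0,0,0,0,0]]}'>/dev/null; python3 st.py; python3 -m pendant '{"moves": [[-0.1,0,0,0,0,0],[-0.1,0,0,0,0,0],[-0.1,0,0,0,0,0]]}'>/dev/null; python3 st.py
```

```text
t12.87 along -0.0678 lat -0.0005 z 0.0468 | F u 0.0 w -0.6 z -3.0 |T [-0.05  0.01  0.07]
t13.12 along -0.0668 lat -0.0005 z 0.0468 | F u 0.3 w 0.7 z -2.7 |T [-0.01  0.01  0.01]
```

```bash
python3 -m pendant '{"moves": [[-0.1,0,0,0,0,0],[-0.1,0,0,0,0,0],[-0.1,0,0,0,0,0]]}'>/dev/null; python3 st.py; python3 -m pendant '{"moves": [[-0.1,0,0,0,0,0],[-0.1,0,0,0,0,0],[-0.1,0,0,0,0,0]]}'>/dev/null; python3 st.py
```

```text
t13.37 along -0.0659 lat -0.0005 z 0.0467 | F u -2.2 w 0.4 z -2.7 |T [-0.3   0.14  0.02]
t13.62 along -0.0656 lat -0.0005 z 0.0467 | F u -9.8 w -0.9 z 0.1 |T [-1.22  0.64  0.08]
```

```bash
python3 -m pendant '{"moves": [[0,0,0,0,0,0],[0,0,0,0,0,0],[0,0,0,0,0,0],[0,0,0,0,0,0],[0,0,0,0,0,0],[0,0,0,0,0,0],[0,0,0,0,0,0],[0,0,0,0,0,0]]}'>/dev/null; python3 st.py; python3 see.py 2 2>/dev/null|head -12;  python3 -m pendant '{"moves": [[0,0,0,0,0,0],[0,0,0,0,0,0],[0,0,0,0,0,0],[0,0,0,0,0,0],[0,0,0,0,0,0],[0,0,0,0,0,0],[0,0,0,0,0,0],[0,0,0,0,0,0]]}'>/dev/null; python3 st.py
python3 -c "
import cv2
a=cv2.imread('pics/scene2.png')[160:310,180:340];cv2.imwrite('pics/c2.png',cv2.resize(a,(640,600),interpolation=2))"
```

```text
t14.28 along -0.0656 lat -0.0004 z 0.0466 | F u -9.5 w -1.4 z -1.0 |T [-1.22  0.6   0.01]
scene along max/min -0.0016 -0.1484
  -0.15 la -0.0089..0.0120 z95 0.0700 n62
  -0.13 la -0.0087..0.0121 z95 0.0704 n105
  -0.11 la -0.0112..0.0172 z95 0.0708 n106
  -0.09 la -0.0158..0.0180 z95 0.0742 n171
  -0.07 la -0.0265..0.0226 z95 0.0748 n128
  -0.05 la -0.0177..0.0076 z95 0.0747 n68
  -0.03 la -0.0158..-0.0072 z95 0.0730 n6
  -0.01 la 0.0037..0.0120 z95 0.0725 n15
top along max/min -0.1184 -0.1491
  -0.15 la -0.0074..0.0096 z95 0.0734 n29
  -0.13 la -0.0095..0.0098 z95 0.0739 n56
t15.05 along -0.0656 lat -0.0005 z 0.0467 | F u -9.2 w -0.5 z -0.3 |T [-1.23  0.64  0.05]
```

View pics/c2.png

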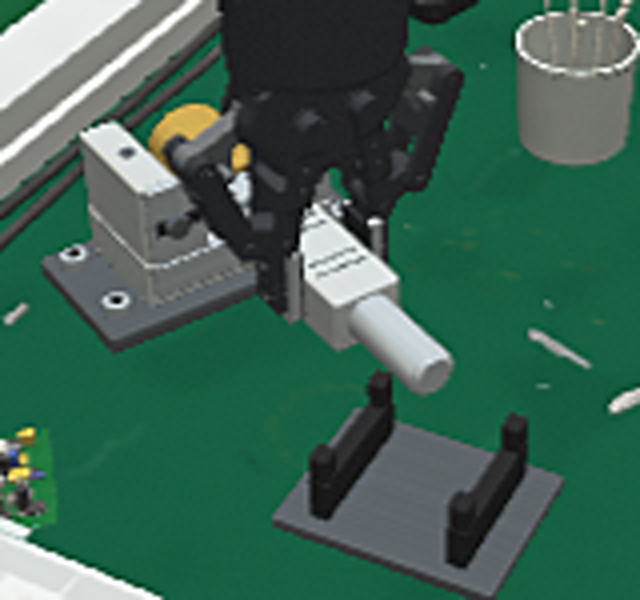

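```bash
python3 -m pendant '{"moves": [[0.5,0,0,0,0,0],[1.5,0,0,0,0,0],[3,0,0,0,0,0],[4.5,0,-1,0,0,0],[5.5,0,-3,0,0,0],[6,0,-6,0,0,0],[6,0,-9,0,0,0],[6,0,-9,0,0,0]]}' >/dev/null; python3 -m pendant '{"moves": [[0,0,0,0,0,0.12],[0,0,0,0,0,0.24],[0,0,0,0,0,0.36],[0,0,0,0,0,0.48],[0,0,0,0,0,0.6],[0,0,0,0,0,0.72],[0,0,0,0,0,0.84],[0,0,0,0,0,0.96]]}' >/dev/null;  python3 -m pendant '{"moves": [[0,0,0,0,0,0.12],[0,0,0,0,0,0.24],[0,0,0,0,0,0.36],[0,0,0,0,0,0.48],[0,0,0,0,0,0.6],[0,0,0,0,0,0.72],[0,0,0,0,0,0.84],[0,0,0,0,0,0.96]]}' >/dev/null; python3 -m pendant '{"moves": [[0,0,0,0,0,0.12],[0,0,0,0,0,0.24],[0,0,0,0,0,0.36],[0,0,0,0,0,0.48],[0,0,0,0,0,0.6],[0,0,0,0,0,0.71],[0,0,0,0,0,0.71]]}'; python3 go.py .4783 .103 .090 1.27;python3 st.py
```

```text
time_s: 17.63
ee_pos: [0.5062, 0.1223, 0.1365]
tcp_rot: [0.7, 0.714, -0.0, -0.0]
ft_force: [-0.2, 0.5, -2.5]
gripper_width: 0.388
finger_force: 60.7
t17.63 [0.5062 0.1223 0.1365] yaw 1.14 F [-0.2  0.5 -2.5] w 0.388 q6 0.07
shift cm [-1.87 -2.83  4.65] rv [-0.     0.    -0.002]
t17.63 along -0.1257 lat -0.0005 z 0.1365 | F u 0.3 w 0.4 z -2.5 |T [-0.    0.04 -0.03]
```

```bash
python3 -m pendant '{"moves": [[-0.9,-1.4,0,0,0,0],[-1.87,-2.83,0,0,0,0],[-1.87,-2.83,1.5,0,0,0],[-1.87,-2.83,3,0,0,0],[-1.87,-2.83,4.6,0,0,0],[-1.87,-2.83,4.6,0,0,0],[-1.87,-2.83,4.6,0,0,0]]}'>/dev/null; python3 go.py .4783 .103 .031 1.27
```

```text
t18.22 [0.4784 0.1032 0.0905] yaw 1.63 F [ 0.6  0.3 -3.3] w 0.389 q6 0.03
shift cm [-0.02 -0.    5.95] rv [-0.001  0.     0.006]
```

```bash
python3 -m pendant '{"moves": [[0,0,1.2,0,0,0],[0,0,2.4,0,0,0],[0,0,3.6,0,0,0],[0,0,4.6,0,0,0.005],[0,0,5.3,0,0,0.005],[0,0,5.7,0,0,0.005],[0,0,5.8,0,0,0.005],[0,0,5.8,0,0,0.005]]}'>/dev/null; python3 go.py .4783 .103 .030 1.27
```

```text
t18.88 [0.4791 0.1035 0.033 ] yaw 1.22 F [-0.6 -0.3 -2.7] w 0.389 q6 0.03
shift cm [-0.05 -0.08  0.3 ] rv [ 0.     0.    -0.001]
```

```bash
python3 -m pendant '{"moves": [[0,-0.05,0.1,0,0,0],[0,-0.05,0.2,0,0,0],[0,-0.05,0.2,0,0,0]]}'>/dev/null; python3 go.py .4783 .103 .0293 1.27;python3 -m pendant '{"moves": [[0,0,0.1,0,0,0],[0,0,0.15,0,0,0],[0,0,0.15,0,0,0]]}'>/dev/null; python3 go.py .4783 .103 .0293 1.27
```

```text
t19.13 [0.4785 0.1035 0.031 ] yaw 1.21 F [ 1.1 -0.2 -3.7] w 0.385 q6 0.03
shift cm [-0.05 -0.03  0.17] rv [ 0.     0.    -0.001]
t19.38 [0.4785 0.1035 0.0293] yaw 1.20 F [-0.8  0.4 -3.1] w 0.388 q6 0.03
shift cm [-0.05 -0.02  0.  ] rv [-0.     0.    -0.001]
```

```bash
python3 -m pendant '{"moves": [[0,0,0.1,0,0,0],[0,0,0.1,0,0,0],[0,0,0.1,0,0,0]]}'>/dev/null; python3 go.py .4783 .103 .0283 1.27
```

```text
t19.63 [0.4786 0.1036 0.0293] yaw 1.21 F [-8.6 -0.3 16.3] w 0.388 q6 0.03
shift cm [-0.05 -0.03  0.1 ] rv [ 0.     0.    -0.001]
```

```bash
python3 -m pendant '{"moves": [[0,0,-0.05,0,0,0],[0,0,-0.05,0,0,0],[0,0,-0.05,0,0,0],[0,0,-0.05,0,0,0],[0,0,-0.05,0,0,0],[0,0,-0.05,0,0,0],[0,0,-0.05,0,0,0],[0,0,-0.05,0,0,0]]}' 1; python3 -m pendant '{"moves": [[0,0,-1,0,0,0],[0,0,-3,0,0,0],[0,0,-6,0,0,0],[0,0,-10,0,0,0],[-2,0,-14,0,0,0],[-2,0,-16,0,0,0],[-2,0,-16,0,0,0]]}'
python3 -m pendant '{"moves": [[3,0,0,0,0,0],[6,0,0,0,0,0],[9,0,0,0,0,0],[12,0,0,0,0,0],[15,0,0,0,0,0],[18,0,0,0,0,0],[18,0,0,0,0,0],[18,0,0,0,0,0]]}'
cat > g.py <<'E'
from h import *
im,d=env.capture("scene");cv2.imwrite("pics/f.png",im);hsv=cv2.cvtColor(im,cv2.COLOR_BGR2HSV);s=hsv[...,1];v=hsv[...,2]
g=np.zeros(d.shape,bool);g[240:312,230:335]=1
G=cloud("scene",d,g&(s<60)&(v>120));G=G[G[:,2]>.035];m,dr=pca(G)
print(box(G),np.percentile(G[:,2],[50,95]),np.degrees(np.arctan2(dr[1],dr[0])))
cv2.imwrite("pics/cf.png",cv2.resize(im[140:315,180:400],(754,600)))
E
python3 g.py
```

```text
time_s: 20.3
ee_pos: [0.4785, 0.1036, 0.0288]
tcp_rot: [0.7, 0.714, -0.0, -0.0]
ft_force: [-0.0, -0.2, -0.1]
gripper_width: 1.0
finger_force: 0.0
time_s: 20.88
ee_pos: [0.4806, 0.083, 0.1949]
tcp_rot: [0.7, 0.714, 0.003, 0.003]
ft_force: [-0.3, 0.5, 0.4]
gripper_width: 1.003
finger_force: 0.0
time_s: 21.55
ee_pos: [0.4746, 0.2647, 0.1889]
tcp_rot: [0.699, 0.715, -0.0, -0.0]
ft_force: [0.7, 0.5, 0.7]
gripper_width: 0.997
finger_force: 0.0
(array([476.4, 107.5]), array([ 35.7, 159.5]), 1.3) [0.05473343 0.05671023] -89.05991320127401
```

View pics/cf.png

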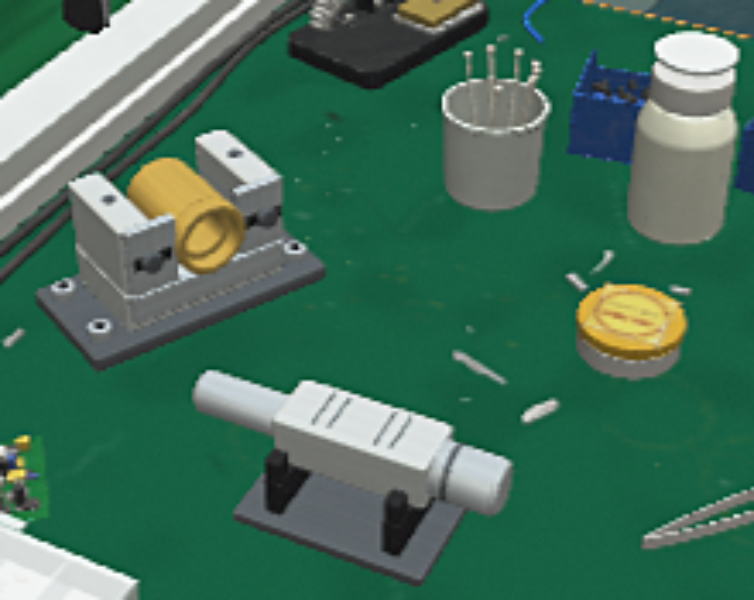

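The gauge lies seated in its cradle at crop (370,440), in the pose where it started. The tub, bottle and tin have not moved.

```bash
python3 -c "
from plant import env
print(env.hand_in())"
```

```text
the job is handed in; nothing more can be done
None
```

The job is handed in (no verdict was returned): the go end went fully home, the no-go end was held at the step for over a second at about 9.5 N and did not enter, and the gauge is back in its cradle, released, with the bottle, tub and tin where they stood.

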